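# Put the coffee-corner things back in their trays

### The arm

A 6-joint arm with a two-finger parallel gripper is mounted at the origin on the work surface. World frame = base frame: x ahead of the robot, y to its left, z up, the work surface at z = 0. Lengths are in m, angles in rad, forces in N, time in s.
With the tool pointing down it reaches from about 0.3 to 0.875 m from the base axis. Payload 6.4 kg.
Tool frame: the origin (TCP) lies at the very end of the fingers, on their centre line; the grasp point (between the pads) lies manip.grasp_offset behind it (manip.grasp_offset is the distance from the TCP to the grasp point, in m); z points along the fingers, y is the direction in which the jaws open and shut (so a half turn about z gives the same grasp; the last joint's range is limited). The gripper opens to 85 mm and grips with 20 to 120 N. Pads are 22 mm wide; open, the fingers measure 114 mm over their backs; the gripper's body (76 mm by 85 mm) begins 54 mm behind the grasp point. The pads swing forward as they close: fully open they stand 13 mm farther back than shut.
Start: joints at [-1.526, 0.181, 1.607, -0, 1.354, -0.206], TCP at [0.143, -0.557, 0.231] pointing down, gripper open.
Joint ranges: [-2.99, 2.99], [-0.89, 2.07], [0.3, 2.58], [-1.14, 4.28], [0, 2.63], [-3.12, 3.12]. Speed limits (rad/s): [2.57, 2.57, 3.01, 3.14, 3.14, 3.14].

### API

Orientations are given as a rotation vector (axis times angle).
In Python, from bench import manip gives the robot as it stands. The module is installed in compiled form; this text tells all that it offers.
- The arm moves only by the tool step_arm, never from a script. Its argument "increments" is a list of rows, each a list of 6 numbers: the shift along the tool's x, y, z in cm, then the turn, a rotation vector about the tool's x, y, z in rad. In form: [[tx, ty, tz, ax, ay, az], ...]. A call has 1 to 5 rows; each row shifts and turns the commanded pose from where the row before left it, along the tool's axes as they then stand; what a row does not reach is not made up. A row lasts 1/8 s, in which the tool goes at most 62.5 mm and 10.7 degrees, less where a joint would pass 70% of its speed; a pose out of reach is approached as far as the arm can. A call is refused whole if a number of a shift passes 6.25 or a number of a turn 0.188, either way. A call with a gripper value outside its range is refused whole. "jaw" is the finger opening in cm, from 0 to 8.54, set as the call begins (left out, the last holds). The fingers move at their own pace and stop on an object; the grip force is fixed at half the most. Time passes only in rows, so rows that do not move let the fingers close. It gives the time, the measured TCP pose, the force and the opening at its end, in the units of the state.
- manip.state(): the state, without advancing time (a new reading comes with each control period).
- manip.get_image(name): name is "side" or "top" or "wrist"; returns the picture (420x560x3 uint8, blue, green, red); there is no depth.
- manip.camera_params(name): a dict with "fx", "fy", "cx", "cy" (pixels), "D" ([k1, k2, p1, p2, k3] as OpenCV has them; the pictures are not rectified), "rvec" (rotation vector, rad) and "tvec" (3), from world to camera coordinates, as OpenCV has them; the wrist camera has in their place "hand_eye" (4x4, takes a point from camera to tool coordinates, whose origin is the TCP and whose axes are the flange's). Camera axes: x right, y down, z forward; pixel columns grow to the right and rows downward; lengths in m; the calibration is good to about 2 mm. A picture is of the moment at which its call begins: read the wrist's pose just before it. camera_params takes no time and is no camera call.
- manip.close_job(): hands the job in, once; it reports no verdict.
The state is a dict: "time": time; "qpos": joint angles; "qd": joint speeds; "joint_efforts": joint torques, N m; "position": TCP position; "ee_rot": TCP orientation; "wrist_force": force on the tool from outside, world axes, zero at the start; "moment": the same for the moment, N m; "gripper_width": finger opening in m.
Only numpy, scipy, OpenCV 4.12 (cv2) and the standard library are available. Lean on these libraries where they do the work, as an engineer would, in place of code of your own. Each camera call takes 0.05 s, during which the arm holds its last target. There are 200 camera calls.

### The job

Tidy the worktop: stand both squat spice jars upright in the divided rectangular tray, one in each bay, stand both slender pepper mills upright in the round tray, and lay the coffee scoop flat in the undivided rectangular tray, its bowl opening up, everything resting on the tray floors. Do not tip a jar or mill over on the way, and leave the cup and the egg cup where they stand.

Things in the scene. Friction and masses are not known exactly. Their poses are not given: they have to be found in the camera images.
- jar_a: squat white ceramic spice jar, standing: 42 mm diameter, 72 mm tall, the top 12 mm a grey steel lid of 39 mm diameter; about 0.16 kg. Origin: centre of its underside, z up. One of two alike, interchangeable
- jar_b: squat white ceramic spice jar, standing: 42 mm diameter, 72 mm tall, the top 12 mm a grey steel lid of 39 mm diameter; about 0.16 kg. Origin: centre of its underside, z up. One of two alike, interchangeable
- mill_a: slender pale wooden pepper mill, standing: 118 mm tall, foot 42 mm diameter (up to 25 mm height) tapering to a straight 33 mm diameter neck from 55 to 88 mm height, above it a 38 mm head and a small steel knob; about 0.12 kg. Origin: centre of its underside, z up. One of two alike, interchangeable
- mill_b: slender pale wooden pepper mill, standing: 118 mm tall, foot 42 mm diameter (up to 25 mm height) tapering to a straight 33 mm diameter neck from 55 to 88 mm height, above it a 38 mm head and a small steel knob; about 0.12 kg. Origin: centre of its underside, z up. One of two alike, interchangeable
- scoop: steel coffee scoop lying flat on its underside, 110 mm long along its x: a round open bowl (40 mm diameter, 24 mm high, centred at x = +35 mm) and a straight handle bar 14 mm wide and 12 mm high from x = -55 to +17 mm; about 0.06 kg. Origin: middle of its length, at the underside; z up. Free handle to grip: x = -55 to +15 mm
- jar_tray: rectangular wooden tray divided into two equal bays by a wall across its middle, 180 mm (its y) by 90 mm (its x), 12 mm high, walls and floor 5 mm: two bays of 80 mm (x) by 82 mm (y), centred at y = -43 and +43 mm, the dividing wall 5 mm thick along x at y = 0, no higher than the rim. It does not move. Origin: centre of its underside, z up. Place of the jars, one in each bay
- mill_tray: round wooden tray, 170 mm diameter, 12 mm high, walls and floor 5 mm: round floor of 160 mm diameter. It does not move. Origin: centre of its underside, z up. Place of the mills
- scoop_tray: rectangular wooden tray without a divider, 160 mm (its y) by 80 mm (its x), 12 mm high, walls and floor 5 mm: floor 150 x 70 mm, so the scoop fits only along its y (bowl at either end). It does not move. Origin: centre of its underside, z up. Place of the scoop
- cup: blue ceramic cup without handle, 68 mm diameter at the rim, 55 mm tall, standing between the trays; leave alone. Origin: centre of its underside, z up
- egg_cup: white ceramic egg cup, 48 mm diameter, 55 mm tall, standing between the trays; leave alone. Origin: centre of its underside, z up
Things that resemble listed ones, but are neither listed nor needed, are in the scene too. Of the things that look like the scoop, take the one that is farthest to the robot's right at the start. What is shaped like the mill_b but red is not meant.

How it is judged:
By the outcome, as a careful person would: the job done as asked, in the order asked, and still so for the second after the job is handed in, with the robot touching nothing.
It also fails if it takes over 128 s, if anything falls off the work surface, if the arm or the gripper's body presses on something with over 40 N, if the wrist force passes 120 N, or if a joint passes its speed limit or range.

## Working session

There is one attempt and no reset: what is moved stays moved. The work goes in short steps, Python scripts to look and compute and a tool call to move; the robot and the scene stay as the last step left them, time stands still between calls to the robot, and variables do not carry over. Pictures are saved under pics/ and viewed, about 12 in all and at most 16, crops included, and the job is handed in when it is done.

Besides the shell and the picture viewer there is one more tool, called after "Call:" as name([rows], argument=value, ...), one row to a line, values as JSON. step_arm: Moves the arm, as the interface text tells. Its arguments: {"type":"object","properties":{"increments":{"type":"array"},"jaw":{"type":"number"}},"required":["increments"]}

```bash
mkdir -p pics
cat > h.py <<'E'
import numpy as np, cv2
from bench import manip
from scipy.spatial.transform import Rotation as R
def cam(name,st=None):
    p=manip.camera_params(name)
    K=np.array([[p["fx"],0,p["cx"]],[0,p["fy"],p["cy"]],[0,0,1.]]);D=np.array(p["D"],float)
    if "hand_eye" in p:
        st=st or manip.state();H=np.array(p["hand_eye"]);Rt=R.from_rotvec(st["ee_rot"]).as_matrix()
        Rc=Rt@H[:3,:3];c=Rt@H[:3,3]+np.array(st["position"])
    else:
        Rw=cv2.Rodrigues(np.array(p["rvec"],float))[0];Rc=Rw.T;c=-Rw.T@np.array(p["tvec"],float).ravel()
    return K,D,Rc,c
def ray(C,uv,z):
    K,D,Rc,c=C
    n=cv2.undistortPoints(np.array(uv,float).reshape(-1,1,2),K,D).reshape(-1,2)
    d=np.c_[n,np.ones(len(n))]@Rc.T
    return c+d*((z-c[2])/d[:,2])[:,None]
def proj(C,X):
    K,D,Rc,c=C
    return cv2.projectPoints(np.array(X,float).reshape(-1,1,3),cv2.Rodrigues(Rc.T)[0],-Rc.T@c,K,D)[0].reshape(-1,2)
E
python3 - <<'E'
from h import *
s=manip.state();print(s,manip.grasp_offset)
for n in("side","top","wrist"):
    im=manip.get_image(n);cv2.imwrite(f"pics/{n}0.png",im)
    K,D,Rc,c=cam(n,s);print(n,K[0,0],c,Rc[:,2])
E
```

```text
{'time': 0.0, 'qpos': array([-1.52628420e+00,  1.81537073e-01,  1.60800883e+00,  3.36392329e-05,
        1.35381716e+00, -2.06298851e-01]), 'qd': array([ 4.36548723e-04, -7.72015524e-05,  1.04370123e-03,  1.34100677e-03,
       -4.01675629e-04,  2.32202885e-04]), 'joint_efforts': array([ 1.81745701e-03, -4.44867289e+01, -3.51332831e+01, -2.18539776e-04,
        9.15440643e-03, -2.62585473e-05]), 'position': array([ 0.14271174, -0.55643455,  0.230386  ]), 'ee_rot': array([-3.11517511e+00, -3.92709428e-01, -2.75983511e-04]), 'wrist_force': array([-0.31845474, -0.33336571, -0.26756352]), 'moment': array([-0.00120874, -0.03988636, -0.07175337]), 'gripper_width': 0.08519411488313039} 0.0187
side 523.8553159449635 [0.43037459 0.84503797 0.90181196] [ 0.04993157 -0.69034811 -0.72175226]
top 399.8338633901296 [0.41801165 0.01259603 1.18036241] [ 0.04284782 -0.02049093 -0.99887146]
wrist 358.35362572333395 [ 0.2137877  -0.53896261  0.3737051 ] [-0.28322155 -0.07231405 -0.95632433]
```

View pics/top0.png

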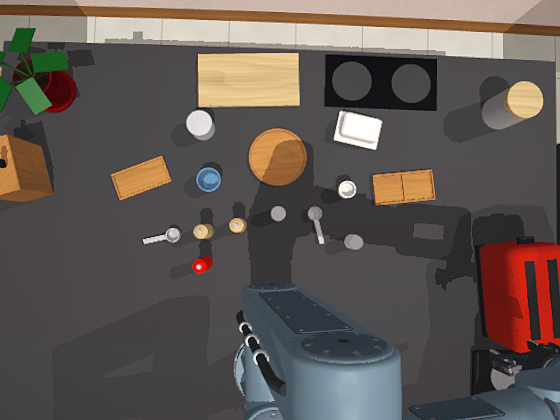

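View pics/side0.png

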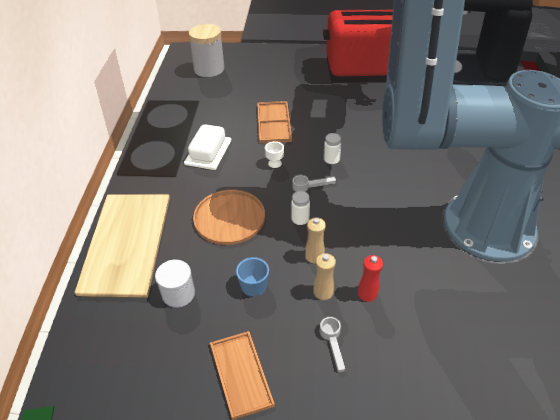

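The top picture shows jar lids at about (278,213) and (353,242), mill tops at (201,231) and (237,225), and scoops at (160,237) and (318,225). The trays are at (404,187), (278,157) and (141,178), the cup at (208,180) and the egg cup at (347,188). The side picture agrees with this.

```bash
cat > m.py <<'E'
from h import *
im=cv2.imread("pics/top0.png");C=cam("top");hsv=cv2.cvtColor(im,cv2.COLOR_BGR2HSV)
print("axes",proj(C,[[0,0,0],[.5,0,0],[.5,.2,0]]))
w=((hsv[...,0]>5)&(hsv[...,0]<22)&(hsv[...,1]>110)&(hsv[...,2]>70)).astype(np.uint8)*255
w=cv2.morphologyEx(w,cv2.MORPH_CLOSE,np.ones((5,5)))
for c in cv2.findContours(w,0,2)[0]:
    a=cv2.contourArea(c)
    if 800<a<6000 and 100<c[:,0,0].mean()<450 and c[:,0,1].mean()>115:
        P=ray(C,c.reshape(-1,2),.012)[:,:2]
        r=cv2.minAreaRect(P.astype(np.float32)*1000);print("tray",a,r)
def comp(name,seed,mask,z):
    n,l,s,ce=cv2.connectedComponentsWithStats(mask.astype(np.uint8))
    k=l[seed[1],seed[0]];P=ray(C,[ce[k]],z)[0];print(name,k,s[k],ce[k].round(1),P.round(4));return l==k
br=hsv[...,2]
for n,u,z in(("jar",(278,213),.072),("jar",(353,242),.072),("millh",(201,231),.1),("millh",(237,225),.1),("scoop",(315,213),.02),("scoopL",(173,235),.02),("cup",(208,180),.055),("egg",(346,187),.055)):
    comp(n,u,br>90,z)
m=comp("s",(315,213),br>90,.012)
ys,xs=np.nonzero(m);P=ray(C,np.c_[xs,ys],.015)[:,:2];print(cv2.minAreaRect((P*1000).astype(np.float32)))
big=cv2.resize(im[130:290,100:450],None,fx=2.28,fy=2.28,interpolation=cv2.INTER_CUBIC);cv2.imwrite("pics/topc.png",big)
for n,u,z in(("bowl",(315,213),.024),("hend",(321,243),.012)):print(n,ray(C,[u],z))
E
python3 m.py
```

```text
axes [[272.20134511 368.1271585 ]
 [277.37654769 197.26038607]
 [209.64270404 195.14388569]]
tray 1802.0 ((541.90087890625, -371.2210388183594), (92.31647491455078, 182.91897583007812), 7.508967399597168)
tray 1490.5 ((544.9495239257812, 401.15252685546875), (83.21178436279297, 163.16793823242188), 22.36614990234375)
tray 2563.0 ((619.6484985351562, 3.2639999389648438), (169.03660583496094, 167.83226013183594), 1.9476100206375122)
jar 31 [271 206  15  15 187] [277.8 213.1] [ 0.451  -0.0018  0.072 ]
jar 36 [344 234  20  16 251] [353.3 241.7] [ 0.3781 -0.214   0.072 ]
millh 34 [193 224  21  15 271] [203.1 231. ] [0.3959 0.1981 0.1   ]
millh 33 [229 218  18  15 223] [237.5 225. ] [0.4148 0.1063 0.1   ]
scoop 32 [308 206  17  38 298] [316.5 221.5] [ 0.4315 -0.1156  0.02  ]
scoopL 35 [143 228  38  17 317] [165.1 236.5] [0.3751 0.3209 0.02  ]
cup 28 [196 167  25  25 494] [208.1 179.2] [0.5412 0.1974 0.055 ]
egg 30 [338 180  19  19 276] [346.7 189.1] [ 0.5255 -0.1954  0.055 ]
s 32 [308 206  17  38 298] [316.5 221.5] [ 0.4316 -0.1164  0.012 ]
((421.9985046386719, -113.92359161376953), (110.18096160888672, 39.61122131347656), 7.032883644104004)
bowl [[ 0.45605687 -0.1101835   0.024     ]]
hend [[ 0.36930451 -0.13136643  0.012     ]]
```

View pics/topc.png

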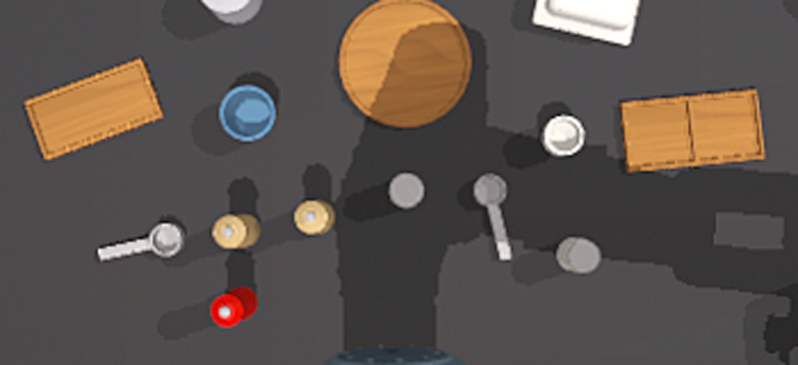

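View pics/wrist0.png

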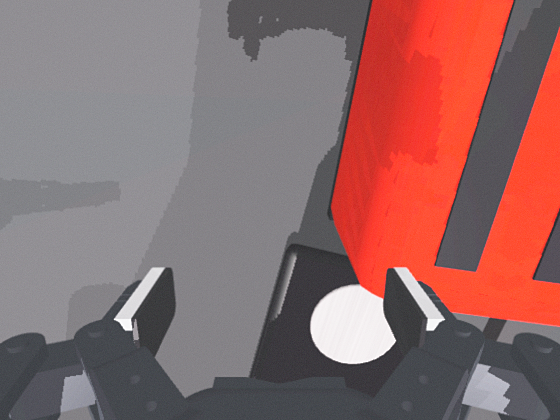

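The crop confirms the layout: the scoop bowl is at (490,190) in the crop with its handle pointing toward the robot, and the tray edges are clear. The wrist picture shows the fingers and the toaster at upper right. I'll move toward the right jar, going sideways first to clear the toaster.

Call:
step_arm([
  [0.8,-3.2,0,0,0,0],
  [0.8,-3.2,0,0,0,0],
  [0.8,-3.2,0,0,0,0],
  [4.1,-2.5,0,0,0,0],
  [4.1,-2.5,0,0,0,0],
], jaw=8.5)

```text
time: 0.78
position: [0.2095, -0.3881, 0.2312]
ee_rot: [-3.117, -0.39, -0.0]
wrist_force: [0.3, -0.6, -0.5]
gripper_width: 0.0854
```

Call:
step_arm([
  [4.1,-2.5,0,0,0,0],
  [4.1,-2.5,0,0,0,0],
  [4.1,-2.5,0,0,0,0],
  [4.1,-2.5,0,0,0,0],
  [4.1,-2.5,0,0,0,0],
])

```text
time: 1.4
position: [0.3776, -0.216, 0.2313]
ee_rot: [3.117, 0.393, 0.0]
wrist_force: [0.6, -1.6, 0.4]
gripper_width: 0.0852
```

```bash
cat > g.py <<'E'
from h import *
def to(t,yaw=None,st=None):
    st=st or manip.state();Rt=R.from_rotvec(st["ee_rot"]);p=np.array(st["position"])
    d=Rt.inv().apply(np.array(t)-p)*100
    x=Rt.as_matrix()[:,0];y0=np.arctan2(x[1],x[0])
    print("t",round(st["time"],2),"pos",p.round(4),"toolx yaw",round(y0,3),"width",round(st["gripper_width"],4),"F",np.round(st["wrist_force"],1),"-> cm",d.round(2))
    if yaw is not None:
        e=R.from_matrix(np.array([[np.cos(yaw),np.sin(yaw),0],[np.sin(yaw),-np.cos(yaw),0],[0,0,-1]]).T)
        print("turn",(Rt.inv()*e).as_rotvec().round(3))
    return d
def shot(n,cam_="wrist"):
    st=manip.state();im=manip.get_image(cam_);cv2.imwrite(f"pics/{n}.png",im);return im,cam(cam_,st),st
E
python3 - <<'E'
from g import *
im,C,st=shot("j1")
to([.378,-.214,.23],None,st)
print(proj(C,[[.378,-.214,.072],[.451,-.002,.072]]))
E
```

```text
t 1.4 pos [ 0.3776 -0.216   0.2313] toolx yaw 0.251 width 0.0852 F [ 0.6 -1.6  0.4] -> cm [ 0.09 -0.18  0.13]
[[275.70732028 182.71949267]
 [ 33.10192776  27.6525981 ]]
```

View pics/j1.png

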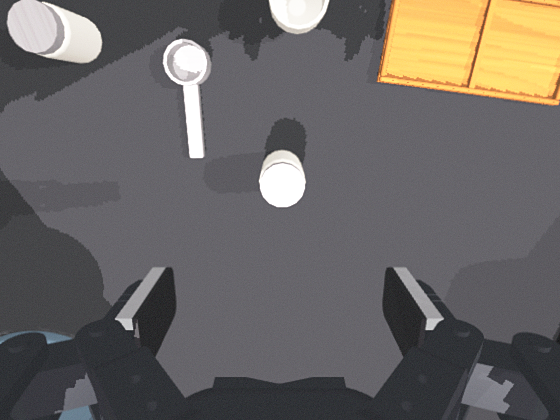

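The jar's lid is at about (283,184), and the scoop is bowl-up with its rim at (187,62) and handle end at (197,157). The tray's near corner is at (380,80). I'll compute these positions and descend.

Run:
```python
from g import *
st=manip.state();C=cam("wrist",st)
P=ray(C,[[283,184.5]],.072)[0];print(P)
print("lidL",ray(C,[[36,27]],.072),"bowl",ray(C,[[187,62]],.024),"hend",ray(C,[[197,157]],.012),"hstart",ray(C,[[191,86]],.012))
print("traycorner,div,",ray(C,[[380,81],[467,92]],.012),"egg",ray(C,[[299,8]],.055))
to([P[0],P[1],.021])
```

```text
[ 0.38116049 -0.21621867  0.072     ]
lidL [[0.45454031 0.00081602 0.072     ]] bowl [[ 0.45949234 -0.10535413  0.024     ]] hend [[ 0.37319734 -0.12849432  0.012     ]] hstart [[ 0.43940662 -0.10996553  0.012     ]]
traycorner,div, [[ 0.4894101  -0.28472717  0.012     ]
 [ 0.50134713 -0.36990794  0.012     ]] egg [[ 0.52120911 -0.19293036  0.055     ]]
t 1.45 pos [ 0.3803 -0.2121  0.2313] toolx yaw 0.253 width 0.0849 F [ 0.6  4.  -0.1] -> cm [-0.09  0.46 21.03]
```

Call:
step_arm([
  [-0.3,0.6,3,0,0,0],
  [0,0,5,0,0,0],
  [0,0,5,0,0,0],
  [0,0,5,0,0,0],
  [0,0,2,0,0,0],
])

```text
time: 2.08
position: [0.3734, -0.2221, 0.0283]
ee_rot: [-3.113, -0.392, 0.005]
wrist_force: [0.0, -0.5, -0.1]
gripper_width: 0.0853
```

Call:
step_arm([
  [0,0,1,0,0,0],
  [0,0,0,0,0,0],
])

```text
time: 2.33
position: [0.3752, -0.2239, 0.0212]
ee_rot: [-3.116, -0.393, 0.001]
wrist_force: [-0.7, -0.3, 0.1]
gripper_width: 0.085
```

Run:
```python
from g import *
im,C,st=shot("j1b")
to([.379,-.219,.021],None,st)
```

```text
t 2.33 pos [ 0.3752 -0.2239  0.0212] toolx yaw 0.251 width 0.085 F [-0.7 -0.3  0.1] -> cm [ 0.49 -0.38  0.02]
```

View pics/j1b.png

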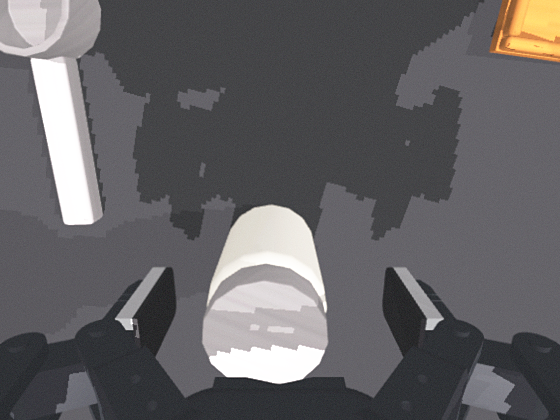

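The jar lid is at (265,325), centred between the fingers to within about 5 mm. I'll correct for that, close on it and lift.

Call:
step_arm([
  [0.4,-0.4,0,0,0,0],
  [0,0,0,0,0,0],
])

```text
time: 2.62
position: [0.3789, -0.2191, 0.0221]
ee_rot: [3.115, 0.394, 0.002]
wrist_force: [-0.2, -0.2, 0.1]
gripper_width: 0.085
```

Call:
step_arm([
  [0,0,0,0,0,0],
  [0,0,0,0,0,0],
  [0,0,0,0,0,0],
  [0,0,0,0,0,0],
  [0,0,0,0,0,0],
], jaw=3.5)

```text
time: 3.25
position: [0.3782, -0.219, 0.0217]
ee_rot: [-3.117, -0.393, 0.0]
wrist_force: [-2.9, 1.2, 7.6]
gripper_width: 0.0404
```

Run:
```python
from g import *
to([.548,-.414,.027],.13)
to([.5365,-.3285,.027],.13)
```

```text
t 3.25 pos [ 0.3782 -0.219   0.0217] toolx yaw 0.251 width 0.0404 F [-2.9  1.2  7.6] -> cm [11.61 23.1  -0.53]
turn [-0.     0.     0.121]
t 3.25 pos [ 0.3782 -0.219   0.0217] toolx yaw 0.251 width 0.0404 F [-2.9  1.2  7.6] -> cm [12.62 14.54 -0.53]
turn [-0.     0.     0.121]
```

Call:
step_arm([
  [0,0,-2,0,0,0],
  [0,0,-4,0,0,0],
  [0,0,-2,0,0,0],
  [1.6,3.1,0,0,0,0],
  [1.6,3.2,0,0,0,0],
])

```text
time: 3.88
position: [0.4254, -0.2727, 0.1017]
ee_rot: [3.116, 0.393, 0.001]
wrist_force: [0.3, 0.0, -1.1]
gripper_width: 0.0406
```

Call:
step_arm([
  [1.8,3.6,0,0,0,0],
  [1.8,3.6,0,0,0,0],
  [1.8,3.6,0,0,0,0],
  [1.8,3.6,0,0,0,0],
  [1.2,2.4,0,0,0,0],
])

```text
time: 4.5
position: [0.5485, -0.4151, 0.1005]
ee_rot: [-3.117, -0.392, 0.001]
wrist_force: [-1.3, 0.6, -1.1]
gripper_width: 0.0405
```

Call:
step_arm([
  [0,0,0,0,0,0],
  [0,0,0,0,0,0],
])

```text
time: 4.75
position: [0.5471, -0.413, 0.1004]
ee_rot: [-3.115, -0.393, 0.002]
wrist_force: [-0.1, 0.4, -1.9]
gripper_width: 0.0406
```

Run:
```python
from g import *
im,C,st=shot("p1")
to([.548,-.414,.027],None,st)
```

```text
t 4.75 pos [ 0.5471 -0.413   0.1004] toolx yaw 0.251 width 0.0406 F [-0.1  0.4 -1.9] -> cm [0.07 0.13 7.34]
```

View pics/p1.png

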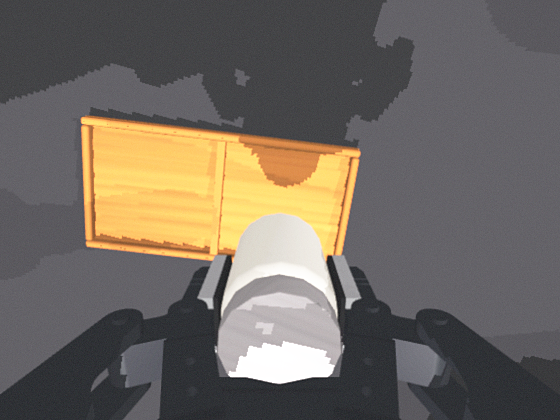

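The jar is held upright over the right bay, and the tray runs from (82,118) to (358,152). I'll lower and release it.

Call:
step_arm([
  [0,0.1,3,0,0,0],
  [0,0,3,0,0,0],
  [0,0,1,0,0,0],
  [0,0,0.3,0,0,0],
  [0,0,0.1,0,0,0],
])

```text
time: 5.42
position: [0.5487, -0.4154, 0.0286]
ee_rot: [3.115, 0.393, 0.002]
wrist_force: [-0.1, -0.3, -1.4]
gripper_width: 0.0409
```

Call:
step_arm([
  [0,0,0,0,0,0],
])

```text
time: 5.55
position: [0.5488, -0.4156, 0.0286]
ee_rot: [3.115, 0.393, 0.002]
wrist_force: [0.7, 0.5, -0.5]
gripper_width: 0.0406
```

Call:
step_arm([
  [0,0,0,0,0,0],
  [0,0,0,0,0,0],
  [0,0,0,0,0,0],
], jaw=7)

```text
time: 5.92
position: [0.5483, -0.4151, 0.0276]
ee_rot: [3.117, 0.393, 0.0]
wrist_force: [0.7, 0.5, 0.0]
gripper_width: 0.07
```

Call:
step_arm([
  [0,0,-2,0,0,0],
  [0,0,-5,0,0,0],
  [0,0,-5,0,0,0],
  [0,0,-2,0,0,0],
  [0,0,0,0,0,0],
])

```text
time: 6.55
position: [0.549, -0.4158, 0.1701]
ee_rot: [3.113, 0.393, 0.004]
wrist_force: [0.0, -0.5, -1.7]
gripper_width: 0.0702
```

Run:
```python
from g import *
to([.452,-.003,.165],None)
```

```text
t 6.55 pos [ 0.549  -0.4158  0.1701] toolx yaw 0.251 width 0.0702 F [ 0.  -0.5 -1.7] -> cm [  0.85 -42.4    0.34]
```

Call:
step_arm([
  [0,-3,0,0,0,0],
  [0.2,-5,0,0,0,0],
  [0.2,-5,0,0,0,0],
  [0.2,-5,0,0,0,0],
  [0.1,-5,0,0,0,0],
])

```text
time: 7.18
position: [0.496, -0.188, 0.1649]
ee_rot: [-3.114, -0.392, 0.005]
wrist_force: [-0.1, 0.1, 0.2]
gripper_width: 0.0699
```

Call:
step_arm([
  [0.1,-5,0,0,0,0],
  [0.1,-5,0,0,0,0],
  [0,-5,0,0,0,0],
  [0,-4.4,0,0,0,0],
  [0,0,0,0,0,0],
])

```text
time: 7.8
position: [0.4492, 0.0008, 0.1652]
ee_rot: [-3.114, -0.399, 0.006]
wrist_force: [1.1, 0.0, 0.9]
gripper_width: 0.0699
```

Call:
step_arm([
  [0,0,0,0,0,0],
])

```text
time: 7.92
position: [0.451, -0.002, 0.1662]
ee_rot: [-3.116, -0.394, 0.003]
wrist_force: [-0.0, 0.3, 0.9]
gripper_width: 0.0702
```

Run:
```python
from g import *
im,C,st=shot("j2")
to([.452,-.003,.022],None,st)
print(proj(C,[[.452,-.003,.072],[.459,-.109,.024],[.415,.106,.118]]))
```

```text
t 7.92 pos [ 0.451  -0.002   0.1662] toolx yaw 0.251 width 0.0702 F [-0.   0.3  0.9] -> cm [ 0.09  0.13 14.42]
[[279.46410078 204.645855  ]
 [403.82904748 210.14370474]
 [ 81.62427255 242.38398701]]
```

View pics/j2.png

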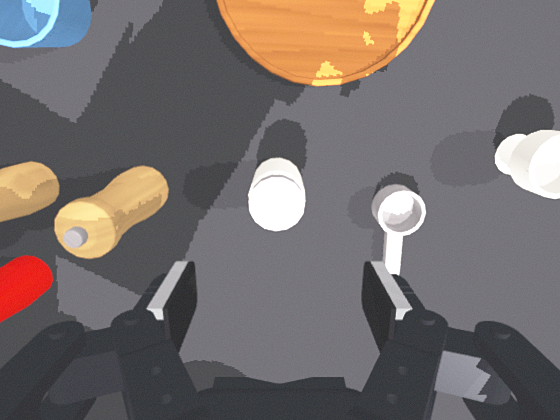

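The jar lid is at (277,203), about 2 px from the prediction. The mill knob is at (75,238) and the scoop bowl rim at (400,211). I'll go down and grasp the jar.

Call:
step_arm([
  [0.2,0,3,0,0,0],
  [0,0,5,0,0,0],
  [0,0,4,0,0,0],
  [0,0,2,0,0,0],
  [0,0,0.4,0,0,0],
])

```text
time: 8.6
position: [0.4523, -0.0023, 0.0215]
ee_rot: [-3.116, -0.39, 0.006]
wrist_force: [-0.2, -0.5, 0.2]
gripper_width: 0.07
```

Call:
step_arm([
  [0,0,0,0,0,0],
  [0,0,0,0,0,0],
  [0,0,0,0,0,0],
  [0,0,0,0,0,0],
  [0,0,0,0,0,0],
], jaw=3.5)

```text
time: 9.22
position: [0.4548, -0.0019, 0.0245]
ee_rot: [3.116, 0.393, 0.004]
wrist_force: [-0.3, -0.5, 7.9]
gripper_width: 0.0406
```

Call:
step_arm([
  [0,0,-2,0,0,0],
  [0,0,-4,0,0,0],
  [0,0,-4,0,0,0],
  [0,0,0,0,0,0],
])

```text
time: 9.72
position: [0.456, -0.002, 0.1264]
ee_rot: [3.114, 0.393, 0.01]
wrist_force: [-0.3, -0.4, -0.7]
gripper_width: 0.0403
```

Run:
```python
from g import *
to([.5365,-.3285,.122],None)
```

```text
t 9.72 pos [ 0.456  -0.002   0.1264] toolx yaw 0.251 width 0.0403 F [-0.3 -0.4 -0.7] -> cm [-0.31 33.62  0.56]
```

Call:
step_arm([
  [0,2,0,0,0,0],
  [-0.1,4,0,0,0,0],
  [-0.1,5,0,0,0,0],
  [-0.1,5,0,0,0,0],
  [0,5,0,0,0,0],
])

```text
time: 10.35
position: [0.502, -0.2066, 0.1216]
ee_rot: [-3.115, -0.393, 0.003]
wrist_force: [0.4, 0.3, -0.7]
gripper_width: 0.0403
```

Call:
step_arm([
  [0,5,0,0,0,0],
  [0,4.6,0,0,0,0],
  [0,3,0,0,0,0],
  [0,0,0,0,0,0],
  [0,0,0,0,0,0],
])

```text
time: 10.98
position: [0.5331, -0.3265, 0.1216]
ee_rot: [-3.114, -0.393, 0.003]
wrist_force: [-0.4, 0.2, -0.5]
gripper_width: 0.0407
```

Run:
```python
from g import *
im,C,st=shot("p2")
to([.5365,-.3285,.0275],None,st)
```

```text
t 10.97 pos [ 0.5331 -0.3265  0.1216] toolx yaw 0.251 width 0.0407 F [-0.4  0.2 -0.5] -> cm [0.29 0.31 9.41]
```

View pics/p2.png

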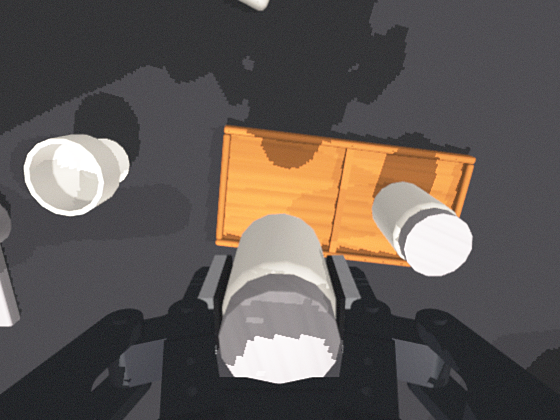

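The first jar stands in the right bay at (415,220), and the second is held over the left bay. I'll lower and release it.

Call:
step_arm([
  [0.2,0.2,3,0,0,0],
  [0,0,4,0,0,0],
  [0,0,2,0,0,0],
  [0,0,0.3,0,0,0],
  [0,0,0.1,0,0,0],
])

```text
time: 11.65
position: [0.5369, -0.3291, 0.0298]
ee_rot: [3.116, 0.394, 0.001]
wrist_force: [-0.0, 0.0, -1.4]
gripper_width: 0.0404
```

Call:
step_arm([
  [0,0,0,0,0,0],
  [0,0,0,0,0,0],
])

```text
time: 11.9
position: [0.5368, -0.3294, 0.03]
ee_rot: [3.116, 0.393, 0.001]
wrist_force: [0.0, 0.4, -1.0]
gripper_width: 0.0403
```

Call:
step_arm([
  [0,0,0,0,0,0],
  [0,0,0,0,0,0],
  [0,0,0,0,0,0],
], jaw=6)

```text
time: 12.28
position: [0.5366, -0.3293, 0.0295]
ee_rot: [3.117, 0.393, 0.0]
wrist_force: [0.2, 0.1, -0.5]
gripper_width: 0.0601
```

Call:
step_arm([
  [0,0,-2,0,0,0],
  [0,0,-5,0,0,0],
  [0,0,-5,0,0,0],
  [0,0,-5,0,0,0],
  [0,0,-3,0,0,0],
])

```text
time: 12.9
position: [0.5375, -0.3299, 0.2346]
ee_rot: [3.112, 0.392, 0.006]
wrist_force: [-0.0, -0.2, -0.3]
gripper_width: 0.0602
```

Run:
```python
from g import *
K=cam("wrist",dict(position=[.451,-.002,.1662],ee_rot=[-3.116,-.394,.003]))
print("knob",ray(K,[[75,238]],.117),"head ctr",ray(K,[[87,228]],.1))
T=cam("top");print(ray(T,[[200,231.8],[236.4,224.7]],.117))
to([.415,.106,.225],None)
```

```text
knob [[0.41613928 0.11057311 0.117     ]] head ctr [[0.41546754 0.11218638 0.1       ]]
[[0.39386558 0.20327881 0.117     ]
 [0.4155664  0.10768507 0.117     ]]
t 12.9 pos [ 0.5375 -0.3299  0.2346] toolx yaw 0.251 width 0.0602 F [-0.  -0.2 -0.3] -> cm [ -1.04 -45.27   0.73]
```

Call:
step_arm([
  [0,-3,0,0,0,0],
  [-0.1,-5,0,0,0,0],
  [-0.1,-5.3,0,0,0,0],
  [-0.1,-5.3,0,0,0,0],
  [-0.1,-5.3,0,0,0,0],
])

```text
time: 13.52
position: [0.4729, -0.0972, 0.2309]
ee_rot: [3.116, 0.392, 0.003]
wrist_force: [1.1, 0.2, -0.6]
gripper_width: 0.0603
```

Call:
step_arm([
  [-0.1,-5.3,0,0,0,0],
  [-0.1,-5.3,0,0,0,0],
  [-0.1,-5,0,0,0,0],
  [-0.1,-4,0,0,0,0],
  [-0.1,-2,0,0,0,0],
])

```text
time: 14.15
position: [0.4143, 0.1112, 0.2309]
ee_rot: [3.116, 0.396, 0.004]
wrist_force: [-0.1, 0.9, 0.2]
gripper_width: 0.0599
```

Call:
step_arm([
  [0,0,0,0,0,0],
  [0,0,0,0,0,0],
])

```text
time: 14.4
position: [0.4153, 0.1089, 0.2301]
ee_rot: [3.116, 0.393, 0.002]
wrist_force: [0.4, 0.2, 0.1]
gripper_width: 0.0603
```

Run:
```python
from g import *
im,C,st=shot("m1")
to([.4155,.109,.055],None,st)
print(proj(C,[[.4155,.109,.117],[.394,.203,.117]]))
```

```text
t 14.4 pos [0.4153 0.1089 0.2301] toolx yaw 0.251 width 0.0603 F [0.4 0.2 0.1] -> cm [ 0.   -0.02 17.51]
[[277.55984083 198.19726856]
 [147.76704247 195.06082659]]
```

View pics/m1.png

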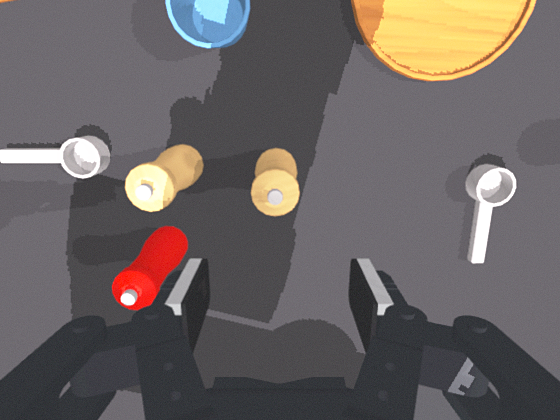

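Mill b's knob is at (275,197), within 3 px of the prediction. Mill a's knob is at (145,191). I'll descend on mill b.

Call:
step_arm([
  [0,-0.1,3,0,0,0],
  [0,0,5,0,0,0],
  [0,0,5,0,0,0],
  [0,0,3,0,0,0],
  [0,0,1.5,0,0,0],
])

```text
time: 15.08
position: [0.4139, 0.1095, 0.0528]
ee_rot: [-3.117, -0.39, 0.004]
wrist_force: [0.2, -0.8, 0.6]
gripper_width: 0.06
```

Call:
step_arm([
  [0,0,0,0,0,0],
  [0,0,0,0,0,0],
  [0,0,0,0,0,0],
  [0,0,0,0,0,0],
  [0,0,0,0,0,0],
], jaw=2.6)

```text
time: 15.7
position: [0.4153, 0.1104, 0.055]
ee_rot: [3.117, 0.393, 0.003]
wrist_force: [0.0, -0.5, 4.6]
gripper_width: 0.0336
```

Call:
step_arm([
  [0,0,-2,0,0,0],
  [0,0,-4,0,0,0],
  [0,0,-4,0,0,0],
  [0,0,0,0,0,0],
])

```text
time: 16.2
position: [0.417, 0.1104, 0.1574]
ee_rot: [3.116, 0.393, 0.011]
wrist_force: [-0.5, -0.6, -1.7]
gripper_width: 0.0335
```

Run:
```python
from g import *
to([.62,-.034,.157],None)
to([.62,.04,.157],None)
```

```text
t 16.2 pos [0.417  0.1104 0.1574] toolx yaw 0.251 width 0.0335 F [-0.5 -0.6 -1.7] -> cm [16.08 19.03  0.18]
t 16.2 pos [0.417  0.1104 0.1574] toolx yaw 0.251 width 0.0335 F [-0.5 -0.6 -1.7] -> cm [17.92 11.86  0.18]
```

Call:
step_arm([
  [1.6,1.2,0,0,0,0],
  [3,2.2,0,0,0,0],
  [3.2,2.4,0,0,0,0],
  [3.2,2.4,0,0,0,0],
  [3.2,2.4,0,0,0,0],
])

```text
time: 16.82
position: [0.5785, 0.0425, 0.1522]
ee_rot: [-3.116, -0.393, 0.004]
wrist_force: [1.0, 0.8, -0.8]
gripper_width: 0.034
```

Call:
step_arm([
  [3.2,2.4,0,0,0,0],
  [2.2,1.6,0,0,0,0],
  [1,0.8,0,0,0,0],
  [0,0,0,0,0,0],
  [0,0,0,0,0,0],
])

```text
time: 17.45
position: [0.6512, 0.0129, 0.1536]
ee_rot: [-3.116, -0.394, 0.003]
wrist_force: [0.8, 0.9, -3.3]
gripper_width: 0.0339
```

Run:
```python
from g import *
im,C,st=shot("pm1")
to([.655,.012,.06],None,st)
```

```text
t 17.45 pos [0.6512 0.0129 0.1536] toolx yaw 0.251 width 0.0339 F [ 0.8  0.9 -3.3] -> cm [0.36 0.19 9.36]
```

View pics/pm1.png

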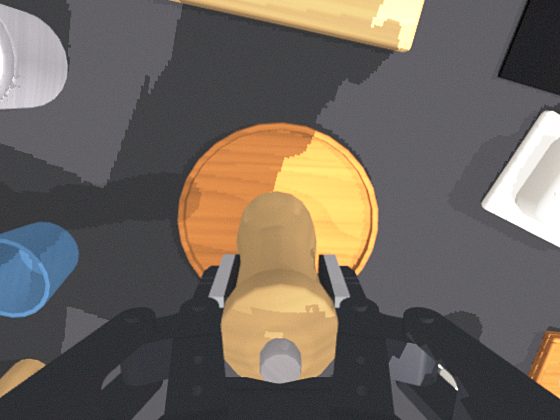

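Mill b is held upright over the round tray, whose rim spans columns 178–378. I'll lower and release it.

Call:
step_arm([
  [0.3,0.2,3,0,0,0],
  [0,0,4,0,0,0],
  [0,0,1.6,0,0,0],
  [0,0,0.6,0,0,0],
  [0,0,0.1,0,0,0],
])

```text
time: 18.12
position: [0.6564, 0.0111, 0.0623]
ee_rot: [3.116, 0.393, 0.002]
wrist_force: [0.6, -0.9, -0.9]
gripper_width: 0.0339
```

Call:
step_arm([
  [0,0,0,0,0,0],
  [0,0,0.1,0,0,0],
  [0,0,0,0,0,0],
])

```text
time: 18.5
position: [0.656, 0.0111, 0.0608]
ee_rot: [3.117, 0.393, 0.001]
wrist_force: [-0.4, -0.6, -1.4]
gripper_width: 0.0336
```

Call:
step_arm([
  [0,0,0.1,0,0,0],
  [0,0,0,0,0,0],
])

```text
time: 18.75
position: [0.6562, 0.0111, 0.0601]
ee_rot: [3.117, 0.393, 0.001]
wrist_force: [-1.8, 0.8, 4.0]
gripper_width: 0.0338
```

Call:
step_arm([
  [0,0,0,0,0,0],
  [0,0,0,0,0,0],
  [0,0,0,0,0,0],
], jaw=6)

```text
time: 19.12
position: [0.6557, 0.011, 0.059]
ee_rot: [-3.117, -0.393, 0.0]
wrist_force: [0.2, -0.7, -0.3]
gripper_width: 0.0596
```

Call:
step_arm([
  [0,0,-2,0,0,0],
  [0,0,-5,0,0,0],
  [0,0,-5,0,0,0],
  [0,0,-4,0,0,0],
  [0,0,-1,0,0,0],
])

```text
time: 19.75
position: [0.6578, 0.0108, 0.2349]
ee_rot: [3.115, 0.393, 0.012]
wrist_force: [0.7, 0.1, -0.6]
gripper_width: 0.0604
```

Run:
```python
from g import *
C=cam("wrist",dict(position=[.4153,.1089,.2301],ee_rot=[3.116,.393,.002]))
print(ray(C,[[145,191],[275,197]],.117))
to([.396,.204,.23],None)
```

```text
[[0.3966158  0.20541017 0.117     ]
 [0.41594733 0.11104545 0.117     ]]
t 19.75 pos [0.6578 0.0108 0.2349] toolx yaw 0.251 width 0.0604 F [ 0.7  0.1 -0.6] -> cm [-20.57 -25.21   0.26]
```

Call:
step_arm([
  [-1.5,-1.8,0,0,0,0],
  [-2.5,-3.1,0,0,0,0],
  [-3,-3.7,0,0,0,0],
  [-3,-3.7,0,0,0,0],
  [-3,-3.7,0,0,0,0],
])

```text
time: 20.38
position: [0.4882, 0.1345, 0.2286]
ee_rot: [-3.117, -0.392, 0.002]
wrist_force: [-0.2, 0.3, 0.6]
gripper_width: 0.06
```

Call:
step_arm([
  [-3,-3.7,0,0,0,0],
  [-2.5,-3.1,0,0,0,0],
  [-1.4,-1.7,0,0,0,0],
  [-0.6,-0.8,0,0,0,0],
  [0,0,0,0,0,0],
])

```text
time: 21.0
position: [0.3948, 0.2053, 0.2294]
ee_rot: [3.117, 0.393, 0.001]
wrist_force: [-0.6, 0.2, -0.4]
gripper_width: 0.0597
```

Call:
step_arm([
  [0,0,0,0,0,0],
])

```text
time: 21.12
position: [0.3952, 0.2048, 0.2293]
ee_rot: [3.117, 0.392, 0.0]
wrist_force: [-0.6, -0.8, -0.3]
gripper_width: 0.0598
```

Run:
```python
from g import *
im,C,st=shot("m2")
to([.396,.205,.055],None,st)
p=proj(C,[[.396,.205,.117]])[0];print(p)
g=cv2.cvtColor(im,cv2.COLOR_BGR2HSV);x,y=p.astype(int)
sub=(g[y-25:y+25,x-25:x+25,1]<60)
ys,xs=np.nonzero(sub);print(len(xs),xs.mean()+x-25,ys.mean()+y-25)
```

```text
t 21.12 pos [0.3952 0.2048 0.2293] toolx yaw 0.25 width 0.0598 F [-0.6 -0.8 -0.3] -> cm [ 8.000e-02 -1.000e-02  1.743e+01]
[277.66050738 197.62797247]
816 277.9093137254902 205.9325980392157
```

Call:
step_arm([
  [0.1,0,3,0,0,0],
  [0,0,5,0,0,0],
  [0,0,5,0,0,0],
  [0,0,3,0,0,0],
  [0,0,1.4,0,0,0],
])

```text
time: 21.8
position: [0.3947, 0.2048, 0.0535]
ee_rot: [3.117, 0.391, -0.005]
wrist_force: [0.5, -0.1, -1.0]
gripper_width: 0.0601
```

Call:
step_arm([
  [0,0,0,0,0,0],
  [0,0,0,0,0,0],
  [0,0,0,0,0,0],
  [0,0,0,0,0,0],
  [0,0,0,0,0,0],
], jaw=2.6)

```text
time: 22.42
position: [0.396, 0.2057, 0.056]
ee_rot: [-3.117, -0.393, -0.002]
wrist_force: [0.4, 0.7, 1.7]
gripper_width: 0.034
```

Call:
step_arm([
  [0,0,-2,0,0,0],
  [0,0,-4,0,0,0],
  [0,0,-4,0,0,0],
  [0,0,0,0,0,0],
  [0,0,0,0,0,0],
])

```text
time: 23.05
position: [0.3948, 0.2054, 0.1546]
ee_rot: [3.117, 0.393, -0.001]
wrist_force: [1.0, -0.4, -2.0]
gripper_width: 0.0347
```

Run:
```python
from g import *
to([.585,-.006,.157],None)
```

```text
t 23.05 pos [0.3948 0.2054 0.1546] toolx yaw 0.251 width 0.0347 F [ 1.  -0.4 -2. ] -> cm [13.18 25.2  -0.26]
```

Call:
step_arm([
  [1,1.9,0,0,0,0],
  [1.9,3.6,0,0,0,0],
  [2.1,4,0,0,0,0],
  [2.1,4,0,0,0,0],
  [2.1,4,0,0,0,0],
])

```text
time: 23.68
position: [0.5274, 0.0578, 0.153]
ee_rot: [-3.116, -0.393, 0.006]
wrist_force: [0.7, 0.4, -0.6]
gripper_width: 0.0336
```

Call:
step_arm([
  [1.9,3.7,0,0,0,0],
  [1.4,2.6,0,0,0,0],
  [0.7,1.4,0,0,0,0],
  [0,0,0,0,0,0],
  [0,0,0,0,0,0],
])

```text
time: 24.3
position: [0.5847, -0.0048, 0.1546]
ee_rot: [-3.116, -0.394, 0.003]
wrist_force: [-0.4, -0.1, -1.1]
gripper_width: 0.034
```

Run:
```python
from g import *
im,C,st=shot("pm2")
to([.585,-.006,.06],None,st)
```

```text
t 24.3 pos [ 0.5847 -0.0048  0.1546] toolx yaw 0.252 width 0.034 F [-0.4 -0.1 -1.1] -> cm [0.01 0.13 9.46]
```

View pics/pm2.png

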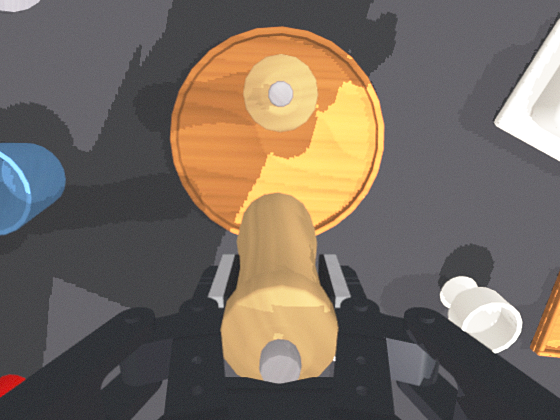

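Mill b stands upright in the tray at (280,93). I'll lower mill a into the near half.

Call:
step_arm([
  [0,0.1,3,0,0,0],
  [0,0,4,0,0,0],
  [0,0,1.6,0,0,0],
  [0,0,0.7,0,0,0],
  [0,0,0.1,0,0,0],
])

```text
time: 24.98
position: [0.5866, -0.0067, 0.062]
ee_rot: [3.117, 0.393, 0.002]
wrist_force: [-0.6, 0.3, -0.9]
gripper_width: 0.0346
```

Call:
step_arm([
  [0,0,0.1,0,0,0],
  [0,0,0,0,0,0],
  [0,0,0,0,0,0],
])

```text
time: 25.35
position: [0.5866, -0.0069, 0.0611]
ee_rot: [3.117, 0.393, 0.002]
wrist_force: [-0.2, -0.0, 0.9]
gripper_width: 0.0341
```

Call:
step_arm([
  [0,0,0.05,0,0,0],
  [0,0,0,0,0,0],
])

```text
time: 25.6
position: [0.5869, -0.0068, 0.061]
ee_rot: [3.117, 0.393, 0.003]
wrist_force: [-0.5, 0.8, 4.8]
gripper_width: 0.0343
```

Call:
step_arm([
  [0,0,0,0,0,0],
  [0,0,0,0,0,0],
  [0,0,0,0,0,0],
], jaw=6)

```text
time: 25.98
position: [0.5859, -0.0068, 0.0596]
ee_rot: [-3.117, -0.393, 0.001]
wrist_force: [-0.0, -0.2, 0.7]
gripper_width: 0.0601
```

Call:
step_arm([
  [0,0,-2,0,0,0],
  [0,0,-5,0,0,0],
  [0,0,-5,0,0,0],
  [0,0,-4,0,0,0],
  [0,0,-1,0,0,0],
])

```text
time: 26.6
position: [0.588, -0.0071, 0.2348]
ee_rot: [3.114, 0.393, 0.011]
wrist_force: [0.1, 0.0, -0.3]
gripper_width: 0.0601
```

Run:
```python
from g import *
C=cam("wrist",dict(position=[.451,-.002,.1662],ee_rot=[-3.116,-.394,.003]))
print(ray(C,[[400,211]],.024))
C=cam("wrist",dict(position=[.4153,.1089,.2301],ee_rot=[3.116,.393,.002]))
print(ray(C,[[491,185]],.024),ray(C,[[479,261]],.012))
to([.42,-.119,.18],None)
```

```text
[[ 0.45744998 -0.10604167  0.024     ]]
[[ 0.45665459 -0.10272316  0.024     ]] [[ 0.37169663 -0.13383559  0.012     ]]
t 26.6 pos [ 0.588  -0.0071  0.2348] toolx yaw 0.251 width 0.0601 F [ 0.1  0.  -0.3] -> cm [-19.09   6.65   5.37]
```

Call:
step_arm([
  [-2,0.7,0,0,0,0],
  [-4,1.4,0,0,0,0],
  [-4.5,1.6,0,0,0,0],
  [-4.5,1.6,0,0,0,0],
  [-3,1,2,0,0,0],
])

```text
time: 27.22
position: [0.4263, -0.1135, 0.2103]
ee_rot: [3.116, 0.392, 0.002]
wrist_force: [0.1, -0.8, -0.2]
gripper_width: 0.0602
```

Call:
step_arm([
  [-1.1,0.3,3,0,0,0],
  [0,0,2.4,0,0,0],
  [0,0,0,0,0,0],
  [0,0,0,0,0,0],
  [0,0,0,0,0,0],
])

```text
time: 27.85
position: [0.4182, -0.1184, 0.1569]
ee_rot: [3.116, 0.393, 0.002]
wrist_force: [0.6, 0.3, -0.3]
gripper_width: 0.0602
```

Run:
```python
from g import *
im,C,st=shot("s1")
to([.42,-.118,.002],None,st)
print(proj(C,[[.457,-.106,.024],[.3715,-.133,.012]]))
```

```text
t 27.85 pos [ 0.4182 -0.1184  0.1569] toolx yaw 0.251 width 0.0602 F [ 0.6  0.3 -0.3] -> cm [ 1.700e-01 -1.000e-02  1.549e+01]
[[274.46169994 140.19002575]
 [280.60696051 242.55359306]]
```

View pics/s1.png

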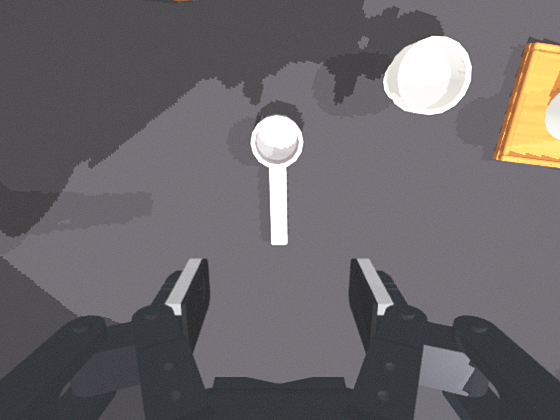

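The scoop's bowl rim is at (276,141) and its handle end at (279,243). It lies almost along the tool x axis and is centred.

Run:
```python
from g import *
st=manip.state();C=cam("wrist",dict(position=[.4182,-.1184,.1569],ee_rot=[3.116,.393,.002]))
b=ray(C,[[276.5,141]],.024)[0];e=ray(C,[[279,243]],.012)[0];d=(b-e)[:2];print(b,e,np.linalg.norm(d),"yaw",np.arctan2(d[1],d[0]))
u=d/np.linalg.norm(d);o=b[:2]-.035*u;g=o-.005*u;print("origin",o,"grasp",g)
to([*g,.002],np.arctan2(d[1],d[0]))
```

```text
[ 0.45681448 -0.10767516  0.024     ] [ 0.37074956 -0.13174162  0.012     ] 0.089366458795446 yaw 0.27266693242905005
origin [ 0.42310751 -0.11710069] grasp [ 0.41829223 -0.11844719]
t 27.9 pos [ 0.4181 -0.1183  0.1568] toolx yaw 0.251 width 0.0599 F [-0.2 -0.   0. ] -> cm [-0.000e+00 -1.000e-02  1.548e+01]
turn [ 0.001 -0.001 -0.021]
```

Descend to 2 mm above the surface and close.

Call:
step_arm([
  [0,0,3,0,0,-0.02],
  [0,0,5,0,0,0],
  [0,0,4,0,0,0],
  [0,0,2,0,0,0],
  [0,0,0.8,0,0,0],
])

```text
time: 28.52
position: [0.4172, -0.1179, 0.0071]
ee_rot: [-3.112, -0.424, 0.002]
wrist_force: [-0.2, -0.1, 0.2]
gripper_width: 0.0598
```

Call:
step_arm([
  [0,0,0,0,0,0],
  [0,0,0.4,0,0,0],
  [0,0,0,0,0,0],
  [0,0,0,0,0,0],
])

```text
time: 29.02
position: [0.4177, -0.1183, 0.0042]
ee_rot: [3.112, 0.424, 0.001]
wrist_force: [0.0, 0.0, 1.1]
gripper_width: 0.0598
```

Call:
step_arm([
  [0,0,0.1,0,0,0],
  [0,0,0,0,0,0],
  [0,0,0,0,0,0],
  [0,0,0,0,0,0],
  [0,0,0,0,0,0],
], jaw=0.8)

```text
time: 29.65
position: [0.4175, -0.1182, 0.003]
ee_rot: [3.113, 0.424, -0.0]
wrist_force: [-0.7, 0.8, 5.7]
gripper_width: 0.012
```

Call:
step_arm([
  [0,0,0,0,0,0],
  [0,0,0,0,0,0],
  [0,0,0,0,0,0],
])

```text
time: 30.02
position: [0.4174, -0.1182, 0.003]
ee_rot: [3.113, 0.424, -0.0]
wrist_force: [-1.2, 1.4, 5.9]
gripper_width: 0.0123
```

Call:
step_arm([
  [0,0,-2,0,0,0],
  [0,0,-4,0,0,0],
  [0,0,-4,0,0,-0.1],
  [0,0,-3,0,0,-0.16],
  [0,0,0,0,0,-0.16],
])

```text
time: 30.65
position: [0.4191, -0.1191, 0.1353]
ee_rot: [2.949, 1.07, 0.005]
wrist_force: [-0.1, 1.1, -1.0]
gripper_width: 0.0121
```

Call:
step_arm([
  [0,0,0,0,0,-0.16],
  [0,0,0,0,0,-0.16],
  [0,0,0,0,0,-0.16],
  [0,0,0,0,0,-0.16],
  [0,0,0,0,0,-0.16],
])

```text
time: 31.28
position: [0.4171, -0.118, 0.1324]
ee_rot: [-2.303, -2.136, 0.0]
wrist_force: [0.4, 0.8, -1.8]
gripper_width: 0.0121
```

Call:
step_arm([
  [0,0,0,0,0,-0.16],
  [0,0,0,0,0,-0.16],
  [0,0,0,0,0,-0.1],
  [0,0,0,0,0,-0.05],
  [0,0,0,0,0,0],
])

```text
time: 31.9
position: [0.4172, -0.118, 0.1325]
ee_rot: [-1.749, -2.609, -0.0]
wrist_force: [-0.4, -0.2, -0.0]
gripper_width: 0.0117
```

Run:
```python
from g import *
to([.547,.396,.135],1.961)
```

```text
t 31.9 pos [ 0.4172 -0.118   0.1325] toolx yaw 1.96 width 0.0117 F [-0.4 -0.2 -0. ] -> cm [42.62 31.52 -0.24]
turn [-0.    -0.    -0.001]
```

Call:
step_arm([
  [2,1.5,0,0,0,0],
  [3.4,2.5,0,0,0,0],
  [4.2,3.1,0,0,0,0],
  [4.2,3.1,0,0,0,0],
  [4.2,3.1,0,0,0,0],
])

```text
time: 32.52
position: [0.4722, 0.1006, 0.1328]
ee_rot: [1.751, 2.608, 0.0]
wrist_force: [1.1, 0.0, -0.9]
gripper_width: 0.0119
```

Call:
step_arm([
  [4.2,3.1,0,0,0,0],
  [4.2,3.1,0,0,0,0],
  [4.2,3.1,0,0,0,0],
  [4.2,3.1,0,0,0,0],
  [3.9,2.9,0,0,0,0],
])

```text
time: 33.15
position: [0.5348, 0.3504, 0.1323]
ee_rot: [-1.75, -2.609, 0.0]
wrist_force: [-0.2, -1.2, 0.0]
gripper_width: 0.0119
```

Call:
step_arm([
  [2.5,1.9,0,0,0,0],
  [1.4,1,0,0,0,0],
  [0,0,0,0,0,0],
  [0,0,0,0,0,0],
  [0,0,0,0,0,0],
])

```text
time: 33.78
position: [0.5468, 0.3947, 0.1328]
ee_rot: [-1.75, -2.609, 0.001]
wrist_force: [0.2, -0.5, -1.5]
gripper_width: 0.0118
```

Run:
```python
from g import *
im,C,st=shot("ps")
to([.547,.396,.008],1.961,st)
x=np.array([np.cos(.3904),np.sin(.3904)]);y=np.array([-x[1],x[0]]);c=np.array([.545,.401])
for s in((-1,-1),(1,-1),(1,1),(-1,1)):
    q=c+.04*s[0]*x+.08*s[1]*y;print(s,proj(C,[[*q,.012]]).round(0))
```

```text
t 33.77 pos [0.5468 0.3947 0.1328] toolx yaw 1.96 width 0.0118 F [ 0.2 -0.5 -1.5] -> cm [ 0.11  0.08 12.48]
turn [-0.     0.    -0.001]
(-1, -1) [[233. 282.]]
(1, -1) [[330. 282.]]
(1, 1) [[340.  77.]]
(-1, 1) [[225.  77.]]
```

View pics/ps.png

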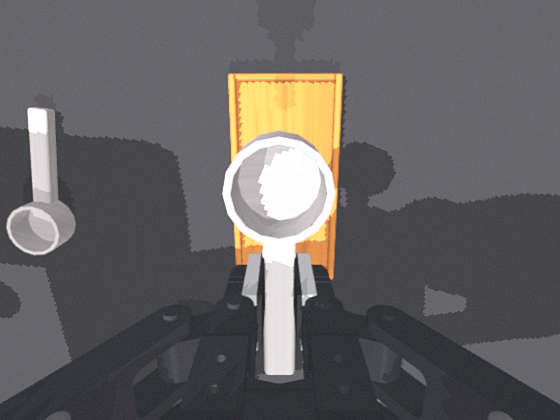

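The tray's far corners are at (229,74) and (343,73), about 3 mm from prediction. The scoop is level with its bowl up. I'll apply a small correction and lower it.

Call:
step_arm([
  [0.3,0.3,3,0,0,0],
  [0,0,4,0,0,0],
  [0,0,3,0,0,0],
  [0,0,1.6,0,0,0],
  [0,0,0.5,0,0,0],
])

```text
time: 34.45
position: [0.5482, 0.3991, 0.0112]
ee_rot: [-1.749, -2.609, 0.001]
wrist_force: [-0.5, -0.5, -0.1]
gripper_width: 0.0119
```

Call:
step_arm([
  [0,0,0.1,0,0,0],
  [0,0,0,0,0,0],
  [0,0,0,0,0,0],
])

```text
time: 34.83
position: [0.5491, 0.3999, 0.012]
ee_rot: [1.748, 2.609, 0.003]
wrist_force: [-0.6, 1.0, -1.6]
gripper_width: 0.0117
```

Call:
step_arm([
  [0,0,0.2,0,0,0],
  [0,0,0,0,0,0],
  [0,0,0,0,0,0],
])

```text
time: 35.2
position: [0.5483, 0.3995, 0.0087]
ee_rot: [-1.749, -2.61, 0.0]
wrist_force: [-0.5, 0.2, -0.6]
gripper_width: 0.0124
```

Call:
step_arm([
  [0,0,0.1,0,0,0],
  [0,0,0,0,0,0],
  [0,0,0,0,0,0],
])

```text
time: 35.58
position: [0.5485, 0.3996, 0.0081]
ee_rot: [1.749, 2.61, 0.0]
wrist_force: [-0.9, -0.2, 3.3]
gripper_width: 0.0119
```

Contact registered (3.3 N). I'll release, rise and take the final look.

Call:
step_arm([
  [0,0,0,0,0,0],
  [0,0,0,0,0,0],
  [0,0,0,0,0,0],
], jaw=2.6)

```text
time: 35.95
position: [0.5484, 0.3995, 0.0076]
ee_rot: [-1.749, -2.61, 0.0]
wrist_force: [-0.0, 0.0, 0.2]
gripper_width: 0.0257
```

Call:
step_arm([
  [0,0,-2,0,0,0],
  [0,0,-4,0,0,0],
  [0,0,-5,0,0,0],
  [0,0,-5,0,0,0],
  [0,0,-4,0,0,0],
])

```text
time: 36.58
position: [0.549, 0.3999, 0.2123]
ee_rot: [1.748, 2.608, 0.005]
wrist_force: [0.0, -0.3, -0.6]
gripper_width: 0.0259
```

Call:
step_arm([
  [-5,0,0,0,0,0],
  [-5,0,0,0,0,0],
  [-3,0,0,0,0,0],
  [0,0,0,0,0,0],
  [0,0,0,0,0,0],
])

```text
time: 37.2
position: [0.5978, 0.2799, 0.2089]
ee_rot: [1.749, 2.609, 0.002]
wrist_force: [-0.5, -0.0, -0.5]
gripper_width: 0.0258
```

Run:
```python
from g import *
a=manip.get_image("wrist");b=manip.get_image("side");cv2.imwrite("pics/fin_side.png",b)
cv2.imwrite("pics/fin.png",np.hstack([cv2.resize(a,(390,293)),cv2.resize(manip.get_image("top")[90:300,90:450],(410,293))]))
to([.5,.2,.3])
```

```text
t 37.35 pos [0.5973 0.2806 0.2081] toolx yaw 1.962 width 0.0262 F [ 0.1 -0.2  0.3] -> cm [ -3.73 -12.07  -9.19]
```

View pics/fin.png

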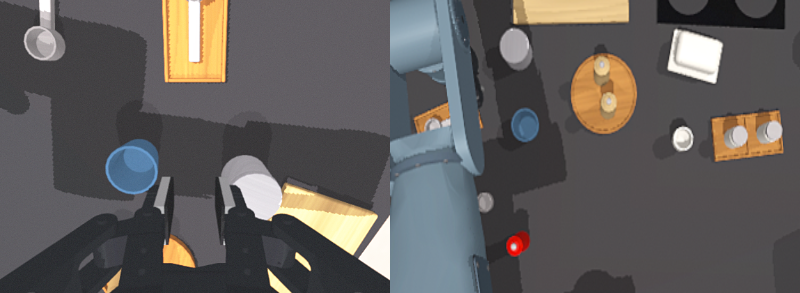

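View pics/fin_side.png

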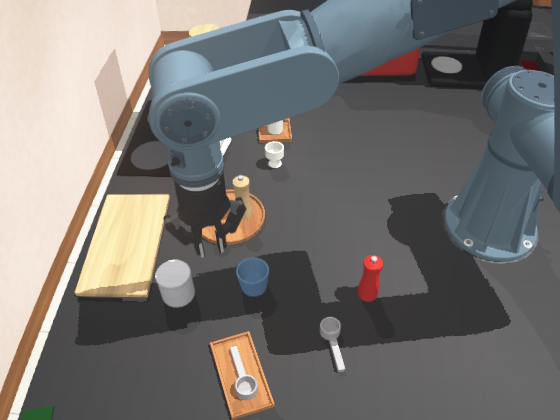

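The final pictures show both jars upright, one per bay, and both mills upright in the round tray. The scoop lies flat, bowl up, inside its tray. The cup and egg cup are still in place, and the gripper is clear of everything. I'll hand in the job.

```bash
python3 -c "
from bench import manip
print(manip.close_job())"
```

```text
the job is handed in; nothing more can be done
None
```

The job is done and handed in at about 37 s of the 128 s allowed. I placed the two jars first (one in each bay of the divided tray), then the two mills in the round tray. Last came the right-hand scoop, laid along the rectangular tray with its bowl up.

- **Final pictures:** the top and side views show all five things in place, with jars and mills upright. The scoop lies flat inside its rim. The cup, egg cup, red mill and other scoop look unmoved, judged by eye rather than measured.
- **Forces:** the wrist force stayed below 8 N in every reading, and the gripper was clear of everything at hand-in.
- **Disagreements:** nothing failed. The first wrist measurements were 3–5 mm off because I took them while the arm was still settling, and I corrected for that before grasping. The scoop tray was about 3 mm from where the top camera put it, and I allowed for that when placing the scoop.
- **Small drops:** the force readings still showed some weight when I released the jars, so they may have dropped a millimetre or two onto the floor. Both stand upright.

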